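# Finish the supply board's pinwheel and hold it up

## Robot

A 7-joint arm with a two-finger parallel gripper is mounted at the origin on the work surface. World frame = base frame: x ahead of the robot, y to its left, z up, the work surface at z = 0. Lengths are in m, angles in rad, forces in N, time in s.
With the tool pointing down it reaches from about 0.4 to 0.85 m from the base axis. Payload 4.5 kg.
Tool frame: the origin (TCP) lies midway between the tips of the shut fingers; the grasp point (between the pads) lies 19 mm behind it; z points along the fingers, y is the line along which they close (so a half turn about z gives the same grasp; the last joint's range is limited). The gripper opens to 88 mm and grips with 3 to 60 N. Pads are 18 mm wide; open, the fingers measure 123 mm over their backs; the gripper's body (75 mm by 187 mm) begins 45 mm behind the grasp point.
Start: joints at [-1.136, 0.689, -0.195, 1.565, 0.157, 0.902, -0.215], TCP at [0.244, 0.576, 0.217] pointing down, gripper open.
Joint ranges: [-3.01, 3.01], [-0.46, 2.08], [-1.47, 1.51], [0.13, 2.56], [-1, 4.14], [0.04, 2.09], [-2.66, 2.66]. Speed limits (rad/s): [2.57, 2.57, 3.14, 3.14, 3.14, 3.14, 3.14].

## Interface

Orientations are given as [roll, pitch, yaw] about the fixed x, y, z axes, in that order (R = Rz(yaw) Ry(pitch) Rx(roll)).
In Python, from plant import readout, eyes, ctrl gives the robot as it stands.
- The arm moves only by the tool send_rows, never from a script. Its argument "moves" is one flat list of numbers, 7 for each row, row after row: the shift along the tool's x, y, z in m, then the turn, a rotation vector about the tool's x, y, z in degrees, then the opening, from 0 (shut) to 1 (fully open). A call has 1 to 8 rows; each row shifts and turns the commanded pose from where the row before left it, along the tool's axes as they then stand; what a row does not reach is not made up. A row lasts 1/10 s, in which the tool goes at most 50 mm and 8.59 degrees, less where a joint would pass 70% of its speed; a pose out of reach is approached as far as the arm can. A call is refused whole if a number of a shift passes 0.05 or a number of a turn 8.59, either way. A call with a gripper value outside its range is refused whole. The fingers move at their own pace and stop on an object; "newtons" is the grip in N (left out, the last holds). Time passes only in rows, so rows that do not move let the fingers close. It gives the time, the measured TCP pose, the force, the opening and the grip force at its end, in the units of the state.
- readout.sense(): the state, without advancing time (a new reading comes with each control period).
- eyes.read_camera(name): name is "side" or "top"; returns a dict with "img" (480x640x3 uint8, red, green, blue), "fx", "fy", "cx", "cy" (pixels), "position" and "orientation" of the camera in the world. Camera axes: x right, y up, looking along -z (the intrinsics and any distortion apply to the point x, -y, -z); pixel columns grow to the right and rows downward; lengths in m; the calibration is good to about 2 mm. A picture is of the moment at which its call begins. There is no depth.
- ctrl.finish_job(): hands the job in; it is judged then, once.
The state is a dict: "clock": time; "q": joint angles; "joint_velocities": joint speeds; "effort": joint torques, N m; "eef_pos": TCP position; "tcp_rot": TCP orientation; "wrist_force": force on the tool from outside, world axes, zero at the start; "moment": the same for the moment, N m; "width": finger opening in m; "finger_force": force on a finger pad.
Only numpy, scipy, OpenCV 4.12 (cv2) and the standard library are available. Lean on these libraries where they do the work, as an engineer would, in place of code of your own. Each camera call takes 0.05 s, during which the arm holds its last target. There are 200 camera calls.

## Task

Two of the four long cartons already stand on the plywood carrying board. Take the two long ones from the desk and stand them flat in the two empty places, so that the four make an even pinwheel around the post, let go of them, and then lift the loaded board by its post about 10 cm off the desk and finish while holding it there, level and still. Leave the short carton and everything else on the desk where it lies.

Things in the scene. Friction and masses are not known exactly. Their poses are not given: they have to be found in the camera images.
- tray: Loose plywood carrying board, 190 x 190 x 10 mm, about 300 g, on the desk. Origin at the middle of its underside, z up. In its middle an upright 20 x 20 mm square steel post, sides along x and y, its top 70 mm above the underside (16 mm above the tops of cartons on the board). The four cartons stand in a pinwheel round a 90 x 90 mm well (35 mm free on each side of the post).
- tray_post (a point): Point on the axis of the board's post, 58 mm above the underside of the board (12 mm below the post's top): where to grip it, across two of its flat sides; the open fingers must fit in the 90 mm well between the cartons if they reach below the carton tops. Its axes are the board's axes.
- bay_e (a point): Place at the board's +x side: centre of a carton standing there with its length along the board's y, at x +65, y -20 mm from the board's middle, half-way up (32 mm above the board's underside). Empty at the start. 6 mm stay free between each carton's end and the next one's side. Axes as the board's.
- bay_w (a point): Place at the board's -x side: centre of a carton standing there with its length along the board's y, at x -65, y +20 mm from the board's middle, half-way up (32 mm above the board's underside). Empty at the start. 6 mm stay free between each carton's end and the next one's side. Axes as the board's.
- bay_n (a point): Place at the board's +y side: centre of a carton standing there with its length along the board's x, at x +20, y +65 mm from the board's middle, half-way up (32 mm above the board's underside). Filled by carton_a. 6 mm stay free between each carton's end and the next one's side. Axes as the board's.
- bay_s (a point): Place at the board's -y side: centre of a carton standing there with its length along the board's x, at x -20, y -65 mm from the board's middle, half-way up (32 mm above the board's underside). Filled by carton_b. 6 mm stay free between each carton's end and the next one's side. Axes as the board's.
- carton_a_mid (a point): Plain cardboard carton 118 x 40 x 44 mm high, about 85 g, paper tape strip along its top. Point at its centre, half-way up; x along its 118 mm length, z up. Already on the board, at its +y side.
- carton_b_mid (a point): Plain cardboard carton 118 x 40 x 44 mm high, about 85 g, paper tape strip along its top. Point at its centre, half-way up; x along its 118 mm length, z up. Already on the board, at its -y side.
- carton_c_mid (a point): Plain cardboard carton 118 x 40 x 44 mm high, about 85 g, paper tape strip along its top. Point at its centre, half-way up; x along its 118 mm length, z up. Loose on the desk, to the left or right of the board; may go in either empty place, either way round.
- carton_d_mid (a point): Plain cardboard carton 118 x 40 x 44 mm high, about 85 g, paper tape strip along its top. Point at its centre, half-way up; x along its 118 mm length, z up. Loose on the desk, to the left or right of the board; may go in either empty place, either way round.
- clip_box_mid (a point): Bystander: a like cardboard carton but only 75 mm long (75 x 40 x 44 mm), on the desk beside the board. Point at its centre, half-way up.
- stapler: Bystander: grey and black stapler, 125 x 34 x 48 mm high, on the desk beside the board. Origin under its middle.
- note_block: Bystander: white note block 76 x 76 x 30 mm, beyond the board. Origin under its middle.
- mouse: Bystander: black computer mouse about 82 x 60 x 34 mm on a mat at the right. Origin at its underside.
- calculator: Bystander: grey calculator 75 x 125 x 12 mm, on the desk at the left. Origin under its middle.
- tape_roll: Bystander: roll of brown tape, 80 mm across, 24 mm high, lying flat at the far left. Origin under its middle.
Mind the look-alikes: they are no part of the job. Leave any red or yellow look-alike of the part that bears carton_d_mid alone. What is shaped like the part that bears carton_c_mid but red is not meant.

How it is judged:
On the way, in this order (a step that is already met when the one before it is completed fails the run):
1. both long cartons stand in the two empty places, let go, the other two still in theirs, the board still on the desk (distance between carton_a_mid and bay_n below 0.015 m and angle between the x axis of each of carton_a_mid, carton_b_mid and the x axis of tray, either way round below 0.17 rad and distance between carton_b_mid and bay_s below 0.015 m and (((distance between carton_c_mid and bay_e below 0.015 m and angle between the x axis of carton_c_mid and the y axis of tray, either way round below 0.17 rad) and (distance between carton_d_mid and bay_w below 0.015 m and angle between the x axis of carton_d_mid and the y axis of tray, either way round below 0.17 rad)) or ((distance between carton_d_mid and bay_e below 0.015 m and angle between the x axis of carton_d_mid and the y axis of tray, either way round below 0.17 rad) and (distance between carton_c_mid and bay_w below 0.015 m and angle between the x axis of carton_c_mid and the y axis of tray, either way round below 0.17 rad))) and contact force between the fingers and carton_c below 0.3 N and contact force between the fingers and carton_d below 0.3 N and height (world z) of tray below 0.01 m), for 0.2 s.
2. the loaded board is lifted by its post, level (distance between carton_a_mid and bay_n below 0.015 m and angle between the x axis of each of carton_a_mid, carton_b_mid and the x axis of tray, either way round below 0.17 rad and distance between carton_b_mid and bay_s below 0.015 m and (((distance between carton_c_mid and bay_e below 0.015 m and angle between the x axis of carton_c_mid and the y axis of tray, either way round below 0.17 rad) and (distance between carton_d_mid and bay_w below 0.015 m and angle between the x axis of carton_d_mid and the y axis of tray, either way round below 0.17 rad)) or ((distance between carton_d_mid and bay_e below 0.015 m and angle between the x axis of carton_d_mid and the y axis of tray, either way round below 0.17 rad) and (distance between carton_c_mid and bay_w below 0.015 m and angle between the x axis of carton_c_mid and the y axis of tray, either way round below 0.17 rad))) and height (world z) of tray between 0.07 and 0.2 m and angle between tray's own z axis and vertical below 0.1 rad and contact force between the fingers and tray above 2 N and horizontal distance between the grasp point and tray_post below 0.025 m), for 0.2 s.
At the end, for the whole second after the job is handed in: The fingers hold the board by its post (over 2 N, within 25 mm of its axis), underside 70-200 mm above the desk, tilt under 0.10 rad, under 0.03 m/s and 0.2 rad/s; all four cartons stand in the pinwheel, each centre within 15 mm of its place, square to it within 0.17 rad (all of step 2 and linear speed of tray below 0.03 m/s and angular speed of tray below 0.2 rad/s); the arm keeps its last pose, push and grip.
It fails at once if the short carton, stapler, note block, mouse, calculator or tape roll is moved more than 30 mm (distance of any of clip_box_mid, stapler, note_block, mouse, calculator, tape_roll from where it was at the start of the episode above 0.03 m).
It fails at once if the board is tipped by more than 0.3 rad (angle between tray's own z axis and vertical above 0.3 rad).
It also fails if it takes over 62 s, if anything falls off the work surface, if the arm or the gripper's body presses on something with over 40 N, if the wrist force passes 120 N, or if a joint passes its speed limit or range.

## Working session

There is one attempt and no reset: what is moved stays moved. The work goes in short steps, Python scripts to look and compute and a tool call to move; the robot and the scene stay as the last step left them, time stands still between calls to the robot, and variables do not carry over. Pictures are saved under pics/ and viewed, at most 10 in all, crops included, and the job is handed in when it is done.

Besides the shell and the picture viewer there is one more tool, called after "Request:" as name(argument=value, ...) on one line, values as JSON. send_rows: Moves the arm, as the interface text tells. Its arguments: {"type":"object","properties":{"moves":{"type":"array"},"newtons":{"type":"number"}},"required":["moves"]}

```bash
mkdir -p pics; ls; python3 - <<'E'
from plant import readout, eyes, ctrl
import cv2
s=readout.sense();print({k:s[k] for k in('clock','eef_pos','tcp_rot','width','wrist_force')})
for n in('top','side'):
    c=eyes.read_camera(n);cv2.imwrite(f'pics/{n}0.png',c['img'][:,:,::-1]);print({k:v for k,v in c.items() if k!='img'})
E
```

```text
pics
{'clock': 0.0, 'eef_pos': array([0.24364057, 0.57480124, 0.21648181]), 'tcp_rot': array([-3.13967777e+00,  1.61181829e-04,  2.74085351e+00]), 'width': 0.08809308014758481, 'wrist_force': array([ 0.3260716 , -0.75207656, -0.22504525])}
{'fx': 469.94591201037736, 'fy': 469.94591201037736, 'cx': 319.7739521228423, 'cy': 244.75022921202472, 'position': array([ 0.28711024, -0.0224562 ,  1.17053519]), 'orientation': array([ 2.26298699e-01, -3.90801021e-04, -1.60080757e+00])}
{'fx': 610.6388928526001, 'fy': 610.6388928526001, 'cx': 315.4404980620913, 'cy': 238.03498396570663, 'position': array([-0.14424593, -0.97256147,  1.2187206 ]), 'orientation': array([ 0.79191574, -0.00199379, -0.62842582])}
```

View pics/top0.png

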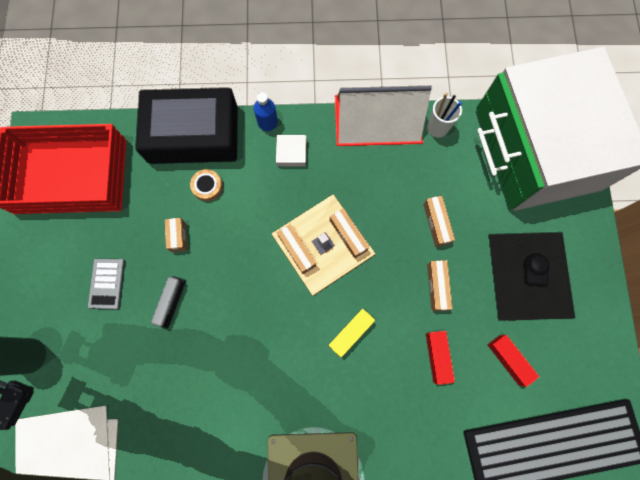

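View pics/side0.png

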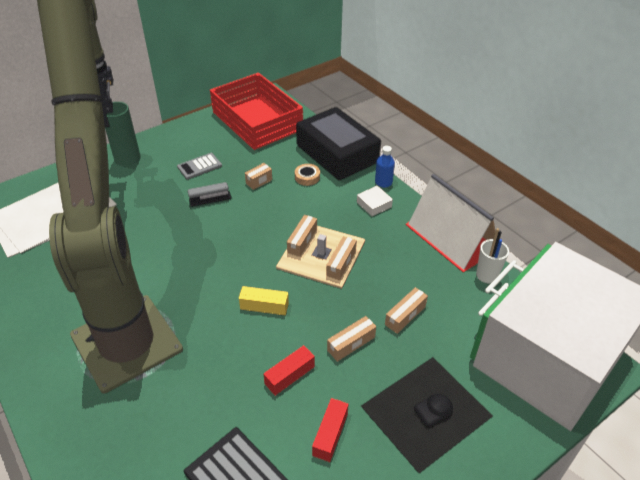

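Top view: the plain long cartons are at (440,220) and (441,285). Things that could be mistaken for them are the short carton (175,235), yellow (352,333), red (441,357) and (513,360), and the two cartons on the board (296,247) and (349,232). I choose the two at column 440 and will check them in a close crop.

```bash
cat > h.py <<'E'
import numpy as np, cv2
from scipy.spatial.transform import Rotation as R
from plant import readout, eyes, ctrl
def px2w(c,u,v,z):
    d=np.array([(u-c['cx'])/c['fx'],-(v-c['cy'])/c['fy'],-1.])
    d=R.from_euler('xyz',c['orientation']).apply(d)
    p=np.array(c['position']); return p+d*(z-p[2])/d[2]
def crop(n,name,u0,v0,w,h,s):
    c=eyes.read_camera(n); im=c['img'][v0:v0+h,u0:u0+w,::-1]
    cv2.imwrite(f'pics/{name}.png',cv2.resize(im,None,fx=s,fy=s,interpolation=cv2.INTER_CUBIC)); return c
E
python3 - <<'E'
from h import *
c=crop('top','crop1',262,185,200,148,4)
E
```

```text
(no output)
```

View pics/crop1.png

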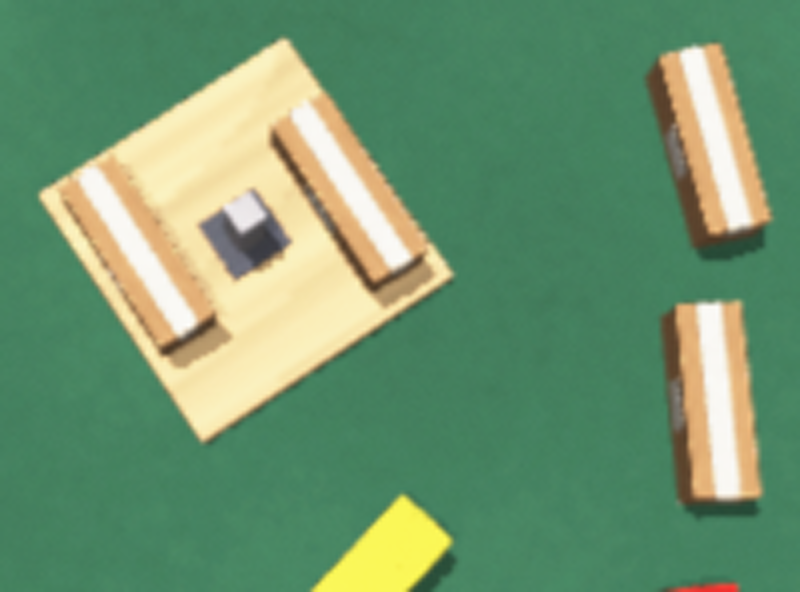

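The crop shows the board with corners at crop (286,38), (40,193), (204,442), (453,275). The post top is at (245,211). The two loose cartons are plain brown with a white tape strip and centred near (715,140) and (717,400), so the choice holds.

```bash
python3 - <<'E'
from h import *
c=eyes.read_camera('top')
W=lambda P,z:np.array([px2w(c,262+u/4-.375,185+v/4-.375,z)[:2] for u,v in P])
for n,P,z in [('board',[(286,38),(40,193),(204,442),(453,275)],.01),('L',[(112,158),(65,187),(165,347),(215,313)],.054),('Rt',[(322,93),(275,127),(380,280),(428,250)],.054),('c',[(718,45),(660,60),(702,240),(770,218)],.044),('d',[(740,301),(677,303),(690,500),(760,496)],.044)]:
    w=W(P,z);e=np.roll(w,-1,0)-w
    # long edges: 1 and 3 (going -x)
    l=(e[3]-e[1])/2; s=(e[2]-e[0])/2
    print(n,w.mean(0).round(4),'L',np.linalg.norm(e,axis=1).round(4),'ang',np.degrees(np.arctan2(l[1],l[0])).round(1),np.degrees(np.arctan2(s[1],s[0])).round(1))
print('post',W([(245,211)],.07))
print(readout.sense()['clock'])
E
```

```text
board [ 0.5579 -0.0394] L [0.1886 0.1905 0.1889 0.1888] ang 31.8 -58.0
L [0.5395 0.0266] L [0.034  0.1173 0.0365 0.1161] ang 30.9 -57.9
Rt [ 0.5757 -0.1041] L [0.0366 0.1154 0.0349 0.1183] ang 31.1 -57.1
c [ 0.6018 -0.3312] L [0.0384 0.1179 0.0449 0.115 ] ang 9.5 -75.1
d [ 0.4396 -0.3197] L [0.0386 0.1196 0.0419 0.1186] ang -0.2 -89.1
post [[ 0.55839442 -0.03851306]]
0.2
```

```bash
cat >> h.py <<'E'
def plan(wps, g, step=.042, turn=8.):
    """wps: list of (x,y,z,yaw_deg); prints 7-number rows from the present pose, tool kept vertical"""
    s=readout.sense(); p=np.array(s['eef_pos']); Rm=R.from_euler('xyz',s['tcp_rot']); i=0
    print('t',round(s['clock'],2),'pos',p.round(4),'rot',np.degrees(s['tcp_rot']).round(1),'w',round(s['width'],4),'q7',round(s['q'][6],2))
    for w in wps:
        Rt=R.from_euler('xyz',[180,0,w[3]],degrees=True)
        d=np.array(w[:3])-p; rv=(Rm.inv()*Rt).as_rotvec(degrees=True)
        n=int(max(np.ceil(np.linalg.norm(d)/step),np.ceil(np.linalg.norm(rv)/turn),1))
        for k in range(n):
            sh=Rm.inv().apply((np.array(w[:3])-p)/(n-k)).round(3)
            r=((Rm.inv()*Rt).as_rotvec(degrees=True)/(n-k)).round(1)
            if i%8==0: print('--')
            print(','.join(f'{x:g}' for x in [*sh,*(r+0),g]),end=',\n'); i+=1
            p=p+Rm.apply(sh); Rm=Rm*R.from_rotvec(r,degrees=True)
E
python3 - <<'E'
from h import *
plan([(.50,.2,.22,85),(.5,-.1,.2,35),(.44,-.32,.15,0)],0.75)
E
```

```text
t 0.2 pos [0.2437 0.5751 0.2168] rot [-179.9    0.   157. ] w 0.0879 q7 -0.22
--
-0.035,-0.022,-0,0,0,6.5,0.75,
-0.037,-0.018,-0,0,0,6.6,0.75,
-0.039,-0.014,-0,0,0,6.5,0.75,
-0.04,-0.009,-0,0,0,6.6,0.75,
-0.041,-0.005,-0,0,0,6.5,0.75,
-0.041,-0,-0,0,0,6.6,0.75,
-0.041,0.005,-0.001,0,0,6.5,0.75,
-0.04,0.009,-0,0,0,6.6,0.75,
--
-0.039,0.014,-0.001,0,0,6.5,0.75,
-0.037,0.018,-0,0,0,6.6,0.75,
-0.036,0.023,-0.001,0,0.1,6.5,0.75,
-0.037,0.003,0.002,0,0,6.3,0.75,
-0.037,0.007,0.003,0,0,6.2,0.75,
-0.036,0.011,0.002,0,0,6.3,0.75,
-0.034,0.015,0.003,0,0,6.2,0.75,
-0.032,0.019,0.002,0,0,6.3,0.75,
--
-0.03,0.022,0.003,0,0,6.2,0.75,
-0.028,0.026,0.002,0,0,6.3,0.75,
-0.025,0.028,0.003,0,0,6.2,0.75,
-0.029,0.024,0.008,0,0,5.8,0.75,
-0.027,0.027,0.008,0,0,5.8,0.75,
-0.024,0.03,0.008,0,0,5.9,0.75,
-0.02,0.032,0.009,0,0,5.8,0.75,
-0.017,0.034,0.008,0,0,5.9,0.75,
--
-0.014,0.035,0.009,0,0,5.8,0.75,
```

Request:
send_rows(moves=[-0.035, -0.022, 0, 0, 0, 6.5, 0.75, -0.037, -0.018, 0, 0, 0, 6.6, 0.75, -0.039, -0.014, 0, 0, 0, 6.5, 0.75, -0.04, -0.009, 0, 0, 0, 6.6, 0.75, -0.041, -0.005, 0, 0, 0, 6.5, 0.75, -0.041, 0, 0, 0, 0, 6.6, 0.75, -0.041, 0.005, 0, 0, 0, 6.5, 0.75, -0.04, 0.009, 0, 0, 0, 6.6, 0.75])

```text
clock: 1.0
eef_pos: [0.4308, 0.3022, 0.2174]
tcp_rot: [3.141, -0.0, 1.822]
wrist_force: [-0.4, -0.8, -0.3]
width: 0.0659
finger_force: 0.0
```

Request:
send_rows(moves=[-0.039, 0.014, 0, 0, 0, 6.5, 0.75, -0.037, 0.018, 0, 0, 0, 6.6, 0.75, -0.036, 0.023, 0, 0, 0, 6.5, 0.75, -0.037, 0.003, 0.002, 0, 0, 6.3, 0.75, -0.037, 0.007, 0.003, 0, 0, 6.2, 0.75, -0.036, 0.011, 0.002, 0, 0, 6.3, 0.75, -0.034, 0.015, 0.003, 0, 0, 6.2, 0.75, -0.032, 0.019, 0.002, 0, 0, 6.3, 0.75])

```text
clock: 1.8
eef_pos: [0.4998, 0.0119, 0.2052]
tcp_rot: [-3.141, -0.0, 0.934]
wrist_force: [0.9, 0.8, 0.7]
width: 0.066
finger_force: 0.0
```

Request:
send_rows(moves=[-0.03, 0.022, 0.003, 0, 0, 6.2, 0.75, -0.028, 0.026, 0.002, 0, 0, 6.3, 0.75, -0.025, 0.028, 0.003, 0, 0, 6.2, 0.75, -0.029, 0.024, 0.008, 0, 0, 5.8, 0.75, -0.027, 0.027, 0.008, 0, 0, 5.8, 0.75, -0.024, 0.03, 0.008, 0, 0, 5.9, 0.75, -0.02, 0.032, 0.009, 0, 0, 5.8, 0.75, -0.017, 0.034, 0.008, 0, 0, 5.9, 0.75])

```text
clock: 2.6
eef_pos: [0.45, -0.2843, 0.1558]
tcp_rot: [-3.141, -0.0, 0.098]
wrist_force: [0.7, -0.2, -1.5]
width: 0.0662
finger_force: 0.0
```

```bash
python3 - <<'E'
from h import *
plan([(.4396,-.3197,.08,0),(.4396,-.3197,.011,0)],0.75,step=.025)
print(readout.sense()['q'])
E
```

```text
t 2.6 pos [ 0.45   -0.2843  0.1558] rot [-180.    -0.     5.6] w 0.0662 q7 -0.56
--
-0.003,0.009,0.019,0,0,1.4,0.75,
-0.003,0.008,0.019,0,0,1.4,0.75,
-0.003,0.009,0.019,0,0,1.4,0.75,
-0.004,0.009,0.019,0,0,1.4,0.75,
0,-0,0.023,0,0,0,0.75,
0,-0,0.023,0,0,0,0.75,
0,-0,0.023,0,0,0,0.75,
[ 0.25189544  0.69168364  0.37771941  1.92512998 -0.42793536  0.60396324
 -0.56497779]
```

Request:
send_rows(moves=[-0.003, 0.009, 0.019, 0, 0, 1.4, 0.75, -0.003, 0.008, 0.019, 0, 0, 1.4, 0.75, -0.003, 0.009, 0.019, 0, 0, 1.4, 0.75, -0.004, 0.009, 0.019, 0, 0, 1.4, 0.75, 0, 0, 0.023, 0, 0, 0, 0.75, 0, 0, 0.023, 0, 0, 0, 0.75, 0, 0, 0.023, 0, 0, 0, 0.75, 0, 0, 0, 0, 0, 0, 0.75])

```text
clock: 3.4
eef_pos: [0.4384, -0.3175, 0.0089]
tcp_rot: [-3.138, 0.003, 0.004]
wrist_force: [-1.3, 0.5, -0.1]
width: 0.0659
finger_force: 0.0
```

Request:
send_rows(moves=[0, 0, 0, 0, 0, 0, 0.3, 0, 0, 0, 0, 0, 0, 0.3, 0, 0, 0, 0, 0, 0, 0.3, 0, 0, 0, 0, 0, 0, 0.3], newtons=15)

```text
clock: 3.8
eef_pos: [0.4404, -0.3194, 0.0123]
tcp_rot: [3.14, -0.002, 0.004]
wrist_force: [-0.2, -0.5, 4.1]
width: 0.0396
finger_force: 15.0
```

```bash
python3 - <<'E'
from h import *
plan([(.4396,-.3197,.14,0),(.4922,-.0562,.14,121.7)],0.3,step=.04)
E
```

```text
t 3.8 pos [ 0.4404 -0.3194  0.0123] rot [ 1.799e+02 -1.000e-01  2.000e-01] w 0.0396 q7 -0.48
--
-0,0,-0.032,0,0,0.1,0.3,
-0,0,-0.032,0,0,0,0.3,
-0,0,-0.032,0,0,0.1,0.3,
-0.001,0,-0.032,0.1,-0.1,0,0.3,
0.003,-0.016,0,0,0,-7.6,0.3,
0.005,-0.016,0,0,0,-7.6,0.3,
0.008,-0.015,0,0,0,-7.6,0.3,
0.009,-0.014,0,0,0,-7.6,0.3,
--
0.011,-0.012,0,0,0,-7.6,0.3,
0.013,-0.011,0,0,0,-7.6,0.3,
0.014,-0.009,0,0,0,-7.6,0.3,
0.015,-0.007,0,0,0,-7.6,0.3,
0.016,-0.005,0,0,0,-7.6,0.3,
0.017,-0.003,0,0,0,-7.6,0.3,
0.017,-0.001,0,0,0,-7.6,0.3,
0.017,0.002,0,0,0,-7.6,0.3,
--
0.016,0.004,0,0,0,-7.6,0.3,
0.016,0.006,0,0,0,-7.6,0.3,
0.015,0.008,0,0,0,-7.6,0.3,
0.014,0.009,0,0,0,-7.7,0.3,
```

Request:
send_rows(moves=[0, 0, -0.032, 0, 0, 0, 0.3, 0, 0, -0.032, 0, 0, 0, 0.3, 0, 0, -0.032, 0, 0, 0, 0.3, 0, 0, -0.032, 0, 0, 0, 0.3, 0.003, -0.016, 0, 0, 0, -7.6, 0.3, 0.005, -0.016, 0, 0, 0, -7.6, 0.3, 0.008, -0.015, 0, 0, 0, -7.6, 0.3, 0.009, -0.014, 0, 0, 0, -7.6, 0.3])

```text
clock: 4.6
eef_pos: [0.4521, -0.2525, 0.1398]
tcp_rot: [3.141, -0.001, 0.54]
wrist_force: [-0.6, -0.2, -1.0]
width: 0.0398
finger_force: 15.0
```

Request:
send_rows(moves=[0.011, -0.012, 0, 0, 0, -7.6, 0.3, 0.013, -0.011, 0, 0, 0, -7.6, 0.3, 0.014, -0.009, 0, 0, 0, -7.6, 0.3, 0.015, -0.007, 0, 0, 0, -7.6, 0.3, 0.016, -0.005, 0, 0, 0, -7.6, 0.3, 0.017, -0.003, 0, 0, 0, -7.6, 0.3, 0.017, -0.001, 0, 0, 0, -7.6, 0.3, 0.017, 0.002, 0, 0, 0, -7.6, 0.3])

```text
clock: 5.4
eef_pos: [0.4788, -0.1208, 0.1397]
tcp_rot: [3.141, 0.0, 1.601]
wrist_force: [0.1, -0.4, -1.2]
width: 0.0399
finger_force: 15.0
```

Request:
send_rows(moves=[0.016, 0.004, 0, 0, 0, -7.6, 0.3, 0.016, 0.006, 0, 0, 0, -7.6, 0.3, 0.015, 0.008, 0, 0, 0, -7.6, 0.3, 0.014, 0.009, 0, 0, 0, -7.7, 0.3, 0, 0, 0, 0, 0, 0, 0.3])

```text
clock: 5.9
eef_pos: [0.4922, -0.0529, 0.1397]
tcp_rot: [3.14, -0.001, 2.133]
wrist_force: [-0.2, -0.9, -0.3]
width: 0.04
finger_force: 15.0
```

```bash
python3 - <<'E'
from h import *
plan([(.4922,-.0562,.07,121.7),(.4922,-.0562,.023,121.7)],0.3,step=.025)
crop('side','s1',240,190,160,120,5)
E
```

```text
t 5.9 pos [ 0.4922 -0.0529  0.1397] rot [ 1.799e+02 -1.000e-01  1.222e+02] w 0.04 q7 0.4
--
-0.001,-0.001,0.023,0,0,0.2,0.3,
-0.001,-0,0.023,0.1,0,0.1,0.3,
-0.001,-0.001,0.024,0,-0.1,0.2,0.3,
0,0,0.023,0,0,0,0.3,
0,0,0.024,0,0,0,0.3,
```

View pics/s1.png

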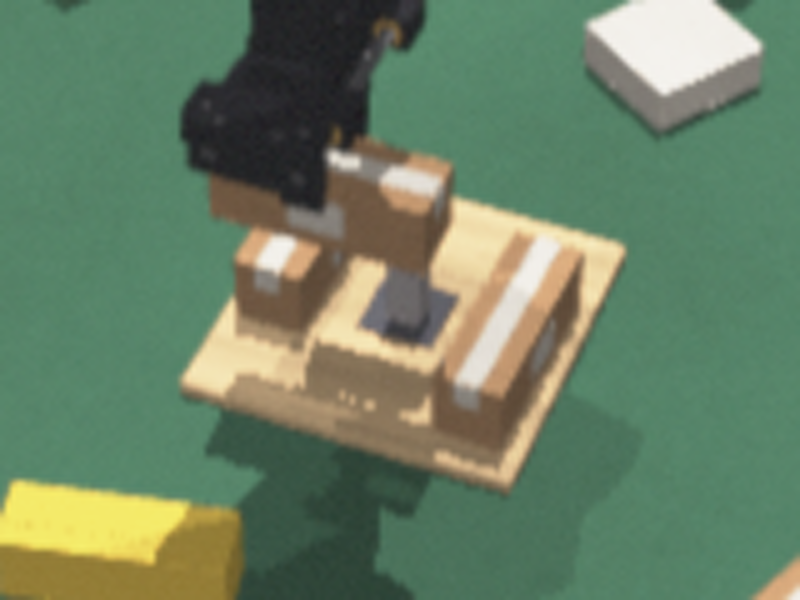

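The carton hangs level above its bay. The tape's near end on its top is at about crop (441,188), so I use that to check the offset along its length.

```bash
python3 - <<'E'
from h import *
c=eyes.read_camera('side'); s=readout.sense()
p=px2w(c,240+441/5,190+188/5,s['eef_pos'][2]-.0123+.044); d=p-s['eef_pos']
y=s['tcp_rot'][2]; print(p, 'along',d[:2]@[np.cos(y),np.sin(y)],'across',d[:2]@[np.sin(y),-np.cos(y)], s['eef_pos'])
E
```

```text
[ 0.52871035 -0.10401649  0.17122067] along -0.06035134044206597 across 0.006320380765480667 [ 0.491567   -0.05603105  0.13952067]
```

Request:
send_rows(moves=[0, 0, 0.025, 0, 0, 0, 0.3, 0, 0, 0.025, 0, 0, 0, 0.3, 0, 0, 0.025, 0, 0, 0, 0.3, 0, 0, 0.02, 0, 0, 0, 0.3, 0, 0, 0.012, 0, 0, 0, 0.3, 0, 0, 0.009, 0, 0, 0, 0.3, 0, 0, 0, 0, 0, 0, 0.3, 0, 0, 0, 0, 0, 0, 0.3])

```text
clock: 6.8
eef_pos: [0.4921, -0.0557, 0.0238]
tcp_rot: [3.141, 0.001, 2.127]
wrist_force: [0.4, 0.1, -0.4]
width: 0.0399
finger_force: 15.0
```

Request:
send_rows(moves=[0, 0, 0, 0, 0, 0, 0.6, 0, 0, 0, 0, 0, 0, 0.6, 0, 0, 0, 0, 0, 0, 0.6, 0, 0, -0.02, 0, 0, 0, 0.6, 0, 0, -0.03, 0, 0, 0, 0.6, 0, 0, -0.04, 0, 0, 0, 0.6, 0, 0, -0.03, 0, 0, 0, 0.6])

```text
clock: 7.5
eef_pos: [0.492, -0.0555, 0.1454]
tcp_rot: [3.141, 0.001, 2.128]
wrist_force: [0.9, -0.8, -0.5]
width: 0.053
finger_force: 0.0
```

```bash
python3 - <<'E'
from h import *
plan([(.602,-.331,.14,11),(.602,-.331,.011,11)],0.75,step=.04)
E
```

```text
t 7.5 pos [ 0.492  -0.0555  0.1454] rot [179.9   0.  121.9] w 0.053 q7 0.39
--
-0.021,-0.004,0,0,0,7.9,0.75,
-0.021,-0.001,0,0,0,7.9,0.75,
-0.021,0.002,0,0,0,7.9,0.75,
-0.021,0.005,0.001,0,0,7.9,0.75,
-0.02,0.008,0,0,0,7.9,0.75,
-0.018,0.01,0.001,0,0,7.9,0.75,
-0.017,0.013,0,0,0,7.9,0.75,
-0.015,0.015,0.001,0,0,7.9,0.75,
--
-0.013,0.017,0,0,0,8,0.75,
-0.01,0.019,0.001,0,0,7.9,0.75,
-0.008,0.02,0,0,0,8,0.75,
-0.005,0.02,0.001,0,0,7.9,0.75,
-0.001,0.021,0,0,0,8,0.75,
0.001,0.021,0.001,0,-0.1,7.9,0.75,
-0,-0,0.032,0,0,0,0.75,
-0,-0,0.032,0,0,0,0.75,
--
-0,-0,0.032,0,0,0,0.75,
-0,-0,0.033,0,0,0,0.75,
```

Request:
send_rows(moves=[-0.021, -0.004, 0, 0, 0, 7.9, 0.75, -0.021, -0.001, 0, 0, 0, 7.9, 0.75, -0.021, 0.002, 0, 0, 0, 7.9, 0.75, -0.021, 0.005, 0.001, 0, 0, 7.9, 0.75, -0.02, 0.008, 0, 0, 0, 7.9, 0.75, -0.018, 0.01, 0.001, 0, 0, 7.9, 0.75, -0.017, 0.013, 0, 0, 0, 7.9, 0.75, -0.015, 0.015, 0.001, 0, 0, 7.9, 0.75])

```text
clock: 8.3
eef_pos: [0.5545, -0.2139, 0.1406]
tcp_rot: [3.142, -0.0, 1.02]
wrist_force: [-0.5, -0.3, -0.4]
width: 0.0661
finger_force: 0.0
```

Request:
send_rows(moves=[-0.013, 0.017, 0, 0, 0, 8, 0.75, -0.01, 0.019, 0.001, 0, 0, 7.9, 0.75, -0.008, 0.02, 0, 0, 0, 8, 0.75, -0.005, 0.02, 0.001, 0, 0, 7.9, 0.75, -0.001, 0.021, 0, 0, 0, 8, 0.75, 0.001, 0.021, 0.001, 0, 0, 7.9, 0.75, 0, 0, 0, 0, 0, 0, 0.75, 0, 0, 0, 0, 0, 0, 0.75])

```text
clock: 9.1
eef_pos: [0.6014, -0.3305, 0.1369]
tcp_rot: [-3.14, 0.001, 0.195]
wrist_force: [-0.1, 0.7, 0.4]
width: 0.0659
finger_force: 0.0
```

```bash
python3 - <<'E'
from h import *
plan([(.602,-.331,.05,11),(.602,-.331,.0115,11)],0.75,step=.03)
crop('top','crop2',262,185,200,148,4)
E
```

```text
t 9.1 pos [ 0.6014 -0.3305  0.1369] rot [-179.9    0.    11.2] w 0.0659 q7 -0.63
--
0,0,0.029,0,0,0.1,0.75,
0,0,0.029,0,0,0,0.75,
0.001,0.001,0.029,-0.1,0,0.1,0.75,
-0,-0,0.019,0,0,0,0.75,
-0,-0,0.019,0,0,0,0.75,
```

View pics/crop2.png

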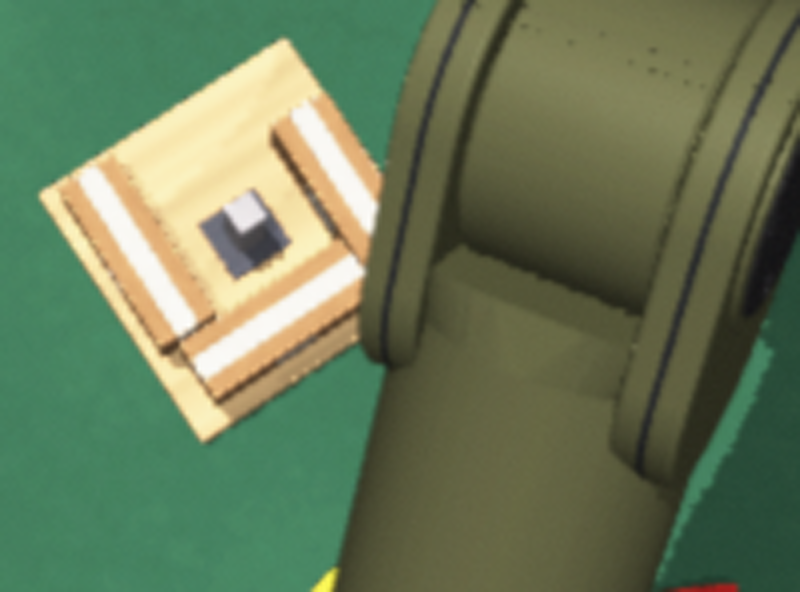

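The first carton stands in its bay with its left end at about crop (200,372), parallel to the board. Now for the second one.

Request:
send_rows(moves=[0, 0, 0.029, 0, 0, 0, 0.75, 0, 0, 0.029, 0, 0, 0, 0.75, 0, 0, 0.029, 0, 0, 0, 0.75, 0, 0, 0.02, 0, 0, 0, 0.75, 0, 0, 0.018, 0, 0, 0, 0.75, 0, 0, 0, 0, 0, 0, 0.75])

```text
clock: 9.75
eef_pos: [0.6004, -0.3288, 0.0099]
tcp_rot: [-3.137, 0.003, 0.194]
wrist_force: [-0.1, -0.3, -0.9]
width: 0.0662
finger_force: 0.0
```

Request:
send_rows(moves=[0, 0, 0, 0, 0, 0, 0.3, 0, 0, 0, 0, 0, 0, 0.3, 0, 0, 0, 0, 0, 0, 0.3, 0, 0, 0, 0, 0, 0, 0.3])

```text
clock: 10.15
eef_pos: [0.6028, -0.3318, 0.0136]
tcp_rot: [3.14, -0.002, 0.193]
wrist_force: [-0.2, 0.1, 3.7]
width: 0.0398
finger_force: 15.0
```

```bash
python3 - <<'E'
from h import *
c=eyes.read_camera('top')
p=px2w(c,262+200/4,185+372/4,.054)[:2]-[.558,-.039]; a=np.radians(31.7)
print('end in board frame (want -65,79)',p@[np.cos(a),np.sin(a)],p@[-np.sin(a),np.cos(a)])
plan([(.602,-.331,.14,11),(.6238,-.0218,.14,121.7)],0.3,step=.04)
E
```

```text
end in board frame (want -65,79) -0.06550176194187401 0.07511663502165358
t 10.2 pos [ 0.6028 -0.3318  0.0136] rot [ 1.799e+02 -1.000e-01  1.100e+01] w 0.0395 q7 -0.58
--
-0,-0,-0.032,0,0,0,0.3,
-0,-0,-0.031,0,0,0,0.3,
-0,-0,-0.032,0,0,0,0.3,
-0,-0.001,-0.031,0.1,-0.1,0,0.3,
0.006,-0.021,-0,0,0,-7.9,0.3,
0.009,-0.02,-0,0,0,-7.9,0.3,
0.011,-0.019,-0,0,0,-7.9,0.3,
0.014,-0.017,-0,0,0,-7.9,0.3,
--
0.016,-0.015,-0,0,0,-7.9,0.3,
0.018,-0.013,-0,0,0,-7.9,0.3,
0.02,-0.01,-0,0,0,-7.9,0.3,
0.021,-0.008,-0,0,0,-7.9,0.3,
0.022,-0.005,-0,0,0,-7.9,0.3,
0.022,-0.002,-0,0,0,-7.9,0.3,
0.022,0.002,-0,0,0,-7.9,0.3,
0.022,0.004,-0,0,0,-7.9,0.3,
--
0.021,0.008,-0,0,0,-7.9,0.3,
0.019,0.01,-0,0,0,-8,0.3,
```

Request:
send_rows(moves=[0, 0, -0.032, 0, 0, 0, 0.3, 0, 0, -0.031, 0, 0, 0, 0.3, 0, 0, -0.032, 0, 0, 0, 0.3, 0, 0, -0.031, 0, 0, 0, 0.3, 0.006, -0.021, 0, 0, 0, -7.9, 0.3, 0.009, -0.02, 0, 0, 0, -7.9, 0.3, 0.011, -0.019, 0, 0, 0, -7.9, 0.3, 0.014, -0.017, 0, 0, 0, -7.9, 0.3])

```text
clock: 11.0
eef_pos: [0.6086, -0.2426, 0.1384]
tcp_rot: [-3.141, -0.0, 0.75]
wrist_force: [0.3, -0.0, -0.8]
width: 0.0398
finger_force: 15.0
```

Request:
send_rows(moves=[0.016, -0.015, 0, 0, 0, -7.9, 0.3, 0.018, -0.013, 0, 0, 0, -7.9, 0.3, 0.02, -0.01, 0, 0, 0, -7.9, 0.3, 0.021, -0.008, 0, 0, 0, -7.9, 0.3, 0.022, -0.005, 0, 0, 0, -7.9, 0.3, 0.022, -0.002, 0, 0, 0, -7.9, 0.3, 0.022, 0.002, 0, 0, 0, -7.9, 0.3, 0.022, 0.004, 0, 0, 0, -7.9, 0.3])

```text
clock: 11.8
eef_pos: [0.6199, -0.0653, 0.1384]
tcp_rot: [-3.141, 0.0, 1.853]
wrist_force: [0.1, -0.6, -0.4]
width: 0.0401
finger_force: 15.0
```

Request:
send_rows(moves=[0.021, 0.008, 0, 0, 0, -7.9, 0.3, 0.019, 0.01, 0, 0, 0, -8, 0.3, 0, 0, 0, 0, 0, 0, 0.3, 0, 0, 0, 0, 0, 0, 0.3])

```text
clock: 12.2
eef_pos: [0.6233, -0.023, 0.1383]
tcp_rot: [-3.141, 0.0, 2.122]
wrist_force: [-0.2, -0.9, -1.6]
width: 0.0397
finger_force: 15.0
```

```bash
python3 - <<'E'
from h import *
plan([(.6238,-.0218,.0245,121.7)],0.3,step=.025)
crop('side','s2',250,180,160,120,5)
E
```

```text
t 12.2 pos [ 0.6233 -0.023   0.1383] rot [-180.     0.   121.6] w 0.0397 q7 0.4
--
0,0,0.023,0,0,0,0.3,
0,0,0.023,0,0,0,0.3,
0,0,0.023,0,0,0,0.3,
0,0.001,0.022,0,0,-0.1,0.3,
0.001,0,0.023,0,0,0,0.3,
```

View pics/s2.png

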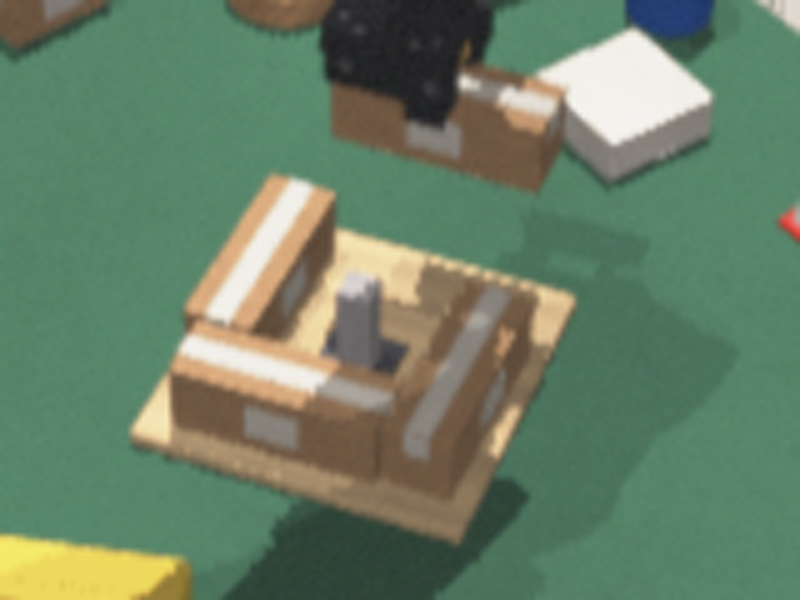

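The first carton is flat in its bay. The held carton's near end top is at crop (557,103).

```bash
python3 - <<'E'
from h import *
c=eyes.read_camera('side'); s=readout.sense()
a=np.radians(31.7);B=lambda p:np.array([p@[np.cos(a),np.sin(a)],p@[-np.sin(a),np.cos(a)]])
p=px2w(c,250+557/5,180+103/5,s['eef_pos'][2]-.0136+.044)
print(p,s['eef_pos'],'end (want 65,-79)',B(p[:2]-[.558,-.039]),'tcp (65,-20)',B(s['eef_pos'][:2]-[.558,-.039]))
E
```

```text
[ 0.66183381 -0.07099507  0.16866286] [ 0.62331422 -0.02465759  0.13826286] end (want 65,-79) [ 0.07153046 -0.08178348] tcp (65,-20) [ 0.06310659 -0.02211809]
```

Request:
send_rows(moves=[0.001, 0.001, 0.025, 0, 0, 0, 0.3, 0, 0, 0.025, 0, 0, 0, 0.3, 0, 0, 0.025, 0, 0, 0, 0.3, 0, 0, 0.02, 0, 0, 0, 0.3, 0, 0, 0.011, 0, 0, 0, 0.3, 0, 0, 0.008, 0, 0, 0, 0.3, 0, 0, 0, 0, 0, 0, 0.3, 0, 0, 0, 0, 0, 0, 0.3])

```text
clock: 13.1
eef_pos: [0.6245, -0.0211, 0.025]
tcp_rot: [3.141, 0.001, 2.124]
wrist_force: [-0.1, -0.2, -1.2]
width: 0.0397
finger_force: 15.0
```

Request:
send_rows(moves=[0, 0, 0, 0, 0, 0, 0.6, 0, 0, 0, 0, 0, 0, 0.6, 0, 0, 0, 0, 0, 0, 0.6, 0, 0, -0.02, 0, 0, 0, 0.6, 0, 0, -0.03, 0, 0, 0, 0.6, 0, 0, -0.04, 0, 0, 0, 0.6, 0, 0, -0.03, 0, 0, 0, 0.6])

```text
clock: 13.8
eef_pos: [0.6244, -0.0207, 0.1466]
tcp_rot: [3.14, 0.001, 2.125]
wrist_force: [1.2, 0.7, 0.6]
width: 0.0529
finger_force: 0.0
```

```bash
python3 - <<'E'
from h import *
crop('side','s3',250,180,160,120,5)
crop('top','t3',262,185,120,120,4)
plan([(.558,-.039,.13,121.7)],0.45,step=.03)
E
```

```text
t 13.9 pos [ 0.6272 -0.0207  0.1491] rot [179.5   0.3 121.7] w 0.053 q7 0.4
--
0.007,-0.023,0.006,0.2,0.1,0,0.45,
0.007,-0.023,0.006,0.1,0.1,0,0.45,
0.007,-0.023,0.007,0.2,0.1,0,0.45,
```

View pics/s3.png

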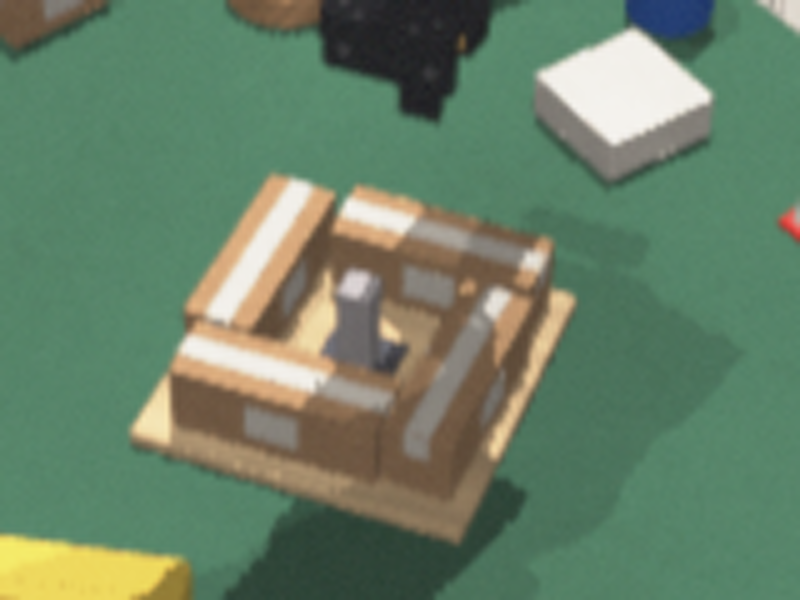

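View pics/t3.png

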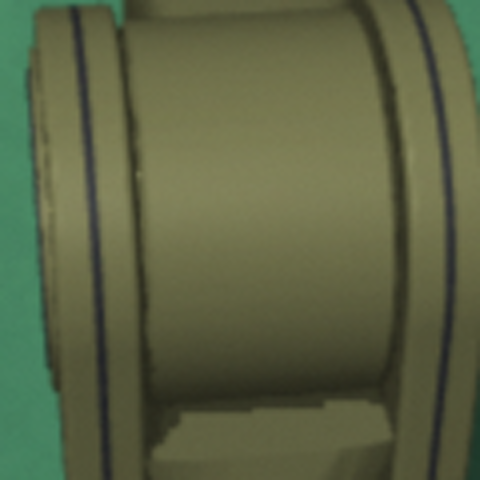

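The side view shows all four cartons forming the pinwheel, flat. The post top is at crop (360,283). The top view is blocked by the arm. Next I move over the post.

Request:
send_rows(moves=[0.007, -0.022, 0, 0, 0, 0, 0.45, 0.007, -0.022, 0, 0, 0, 0, 0.45, 0.006, -0.022, 0, 0, 0, 0, 0.45, 0, 0, 0, 0, 0, 0, 0.45, 0, 0, 0, 0, 0, 0, 0.45])

```text
clock: 14.4
eef_pos: [0.5575, -0.0384, 0.1441]
tcp_rot: [3.141, -0.0, 2.125]
wrist_force: [0.7, 0.2, -0.6]
width: 0.0394
finger_force: 0.0
```

```bash
python3 - <<'E'
from h import *
c=eyes.read_camera('side'); print(px2w(c,250+360/5,180+283/5,.07))
plan([(.558,-.039,.039,121.7)],0.45,step=.025)
E
```

```text
[ 0.55925815 -0.03833799  0.07      ]
t 14.45 pos [ 0.5583 -0.0381  0.1442] rot [179.9   0.  121.8] w 0.0397 q7 0.4
--
-0,-0,0.021,0,0,0,0.45,
-0,-0,0.021,0,0,0,0.45,
-0,-0,0.021,0,0,0,0.45,
-0,-0,0.021,0,0,0,0.45,
-0.001,-0.001,0.021,0.1,0,0.1,0.45,
```

Request:
send_rows(moves=[0, 0, 0.021, 0, 0, 0, 0.45, 0, 0, 0.021, 0, 0, 0, 0.45, 0, 0, 0.021, 0, 0, 0, 0.45, 0, 0, 0.021, 0, 0, 0, 0.45, 0, 0, 0.021, 0, 0, 0, 0.45, 0, 0, 0, 0, 0, 0, 0.45, 0, 0, 0, 0, 0, 0, 0.45])

```text
clock: 15.15
eef_pos: [0.558, -0.038, 0.0391]
tcp_rot: [3.141, -0.0, 2.125]
wrist_force: [0.8, 0.1, -0.1]
width: 0.0397
finger_force: 0.0
```

Request:
send_rows(moves=[0, 0, 0, 0, 0, 0, 0, 0, 0, 0, 0, 0, 0, 0, 0, 0, 0, 0, 0, 0, 0, 0, 0, 0, 0, 0, 0, 0, 0, 0, 0, 0, 0, 0, 0], newtons=55)

```text
clock: 15.65
eef_pos: [0.5563, -0.0395, 0.0401]
tcp_rot: [-3.14, 0.0, 2.124]
wrist_force: [-3.2, -1.6, 7.1]
width: 0.0193
finger_force: 55.0
```

Request:
send_rows(moves=[0, 0, -0.003, 0, 0, 0, 0, 0, 0, -0.008, 0, 0, 0, 0, 0, 0, -0.012, 0, 0, 0, 0, 0, 0, -0.015, 0, 0, 0, 0, 0, 0, -0.018, 0, 0, 0, 0, 0, 0, -0.018, 0, 0, 0, 0, 0, 0, -0.014, 0, 0, 0, 0, 0, 0, -0.01, 0, 0, 0, 0])

```text
clock: 16.45
eef_pos: [0.5576, -0.0384, 0.139]
tcp_rot: [3.14, 0.001, 2.125]
wrist_force: [0.5, -0.8, -6.1]
width: 0.019
finger_force: 55.0
```

Request:
send_rows(moves=[0, 0, -0.005, 0, 0, 0, 0, 0, 0, -0.002, 0, 0, 0, 0, 0, 0, 0, 0, 0, 0, 0, 0, 0, 0, 0, 0, 0, 0, 0, 0, 0, 0, 0, 0, 0, 0, 0, 0, 0, 0, 0, 0, 0, 0, 0, 0, 0, 0, 0, 0, 0, 0, 0, 0, 0, 0])

```text
clock: 17.25
eef_pos: [0.5572, -0.0385, 0.1442]
tcp_rot: [-3.141, -0.0, 2.125]
wrist_force: [0.3, -0.3, -7.5]
width: 0.0193
finger_force: 55.0
```

```bash
python3 - <<'E'
from h import *
crop('side','s4',230,140,200,150,4)
s=readout.sense();print(s['clock'],s['eef_pos'],s['tcp_rot'],s['wrist_force'],s['moment'])
E
```

```text
17.3 [ 0.55718039 -0.03851467  0.14423532] [-3.14152170e+00 -1.05062396e-04  2.12469235e+00] [-1.28521334 -1.12037712 -6.21959737] [-0.0764493   0.02829491  0.01779864]
```

View pics/s4.png

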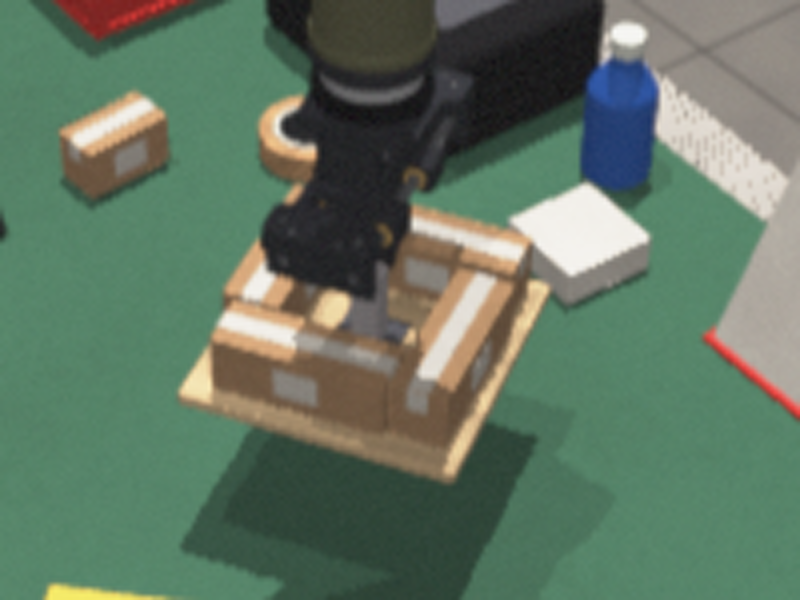

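The board hangs level and clear of the desk, its underside about 105 mm up, with all four cartons in place. Handing in.

```bash
python3 -c "
from plant import ctrl,readout
print(ctrl.finish_job())"
```

```text
the job is handed in; nothing more can be done
None
```

Both long cartons stand in the two empty places, and I handed the job in at about 17 s of the 62 s with the loaded board held level by its post, about 10 cm off the desk; the hand-in returned no verdict.

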